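# Unhook the parts basket and seat it in the inspection nest

### The arm

A 6-joint arm with a two-finger parallel gripper is mounted at the origin on the work surface. World frame = base frame: x ahead of the robot, y to its left, z up, the work surface at z = 0. Lengths are in m, angles in rad, forces in N, time in s.
With the tool pointing down it reaches from about 0.4 to 0.825 m from the base axis. Payload 7 kg.
Tool frame: the origin (TCP) lies midway between the tips of the shut fingers; the grasp point (between the pads) lies 19 mm behind it; z points along the fingers, y is the line along which they close (so a half turn about z gives the same grasp; the last joint's range is limited). The gripper opens to 88 mm and grips with 3 to 60 N. Pads are 19 mm wide; open, the fingers measure 130 mm over their backs; the gripper's body (78 mm by 193 mm) begins 47 mm behind the grasp point.
Start: joints at [1.557, 0.359, 0.012, 0, -1.224, -0.288], TCP at [0.201, 0.644, 0.227] pointing down, gripper open.
Joint ranges: [-3.07, 3.07], [-1.43, 2.12], [-1.02, 1.25], [-3.03, 1.67], [-3.05, -0], [-3.03, 3.03]. Speed limits (rad/s): [2.39, 2.39, 3.01, 3.14, 3.14, 3.14].

### API

Orientations are given as [roll, pitch, yaw] about the fixed x, y, z axes, in that order (R = Rz(yaw) Ry(pitch) Rx(roll)).
In Python, from station import arm, grab_frame, camera_params, spot_in gives the robot as it stands.
- The arm moves only by the shell command python3 -m jog 'ROWS' [FORCE]. ROWS is JSON, a list that holds one entry, the list of rows, each a list of 7 numbers: the shift along the tool's x, y, z in mm, then the turn, a rotation vector about the tool's x, y, z in rad, then the finger opening in mm, from 0 to 87.6. In form: [[[x, y, z, wx, wy, wz, fingers], ...]]. A call has 1 to 20 rows; each row is the pose to reach, as a shift and turn from the pose commanded when the call began, along the tool's axes at that moment; what a row does not reach only later rows make up. A row lasts 1/8 s, in which the tool goes at most 62.5 mm and 10.7 degrees, less where a joint would pass 70% of its speed; a pose out of reach is approached as far as the arm can. A call with a gripper value outside its range is refused whole. The fingers move at their own pace and stop on an object; FORCE is the grip in N (left out, the last holds). Time passes only in rows, so rows that repeat a pose let the fingers close. It gives the time, the measured TCP pose, the force, the opening and the grip force at its end, in the units of the state.
- arm.get_state(): the state, without advancing time (a new reading comes with each control period).
- grab_frame(name): name is "scene" or "top" or "wrist"; returns (picture, depth): 384x512x3 uint8, blue, green, red; 384x512 float32, m along the optical axis (not along the pixel's ray), 0 where there is no reading.
- camera_params(name): a dict with "mtx" (3x3 intrinsics, pixels), "k1" (the pictures are not rectified: a ray, as slopes to the right and down, at radius r is drawn at 1 + k1 r^2 times it, then the intrinsics apply), "R" (3x3) and "t" (3): a world point X has camera coordinates R X + t. Camera axes: x right, y down, z forward; pixel columns grow to the right and rows downward; lengths in m; the calibration is good to about 2 mm. A picture is of the moment at which its call begins: read the wrist's pose just before it. camera_params takes no time and is no camera call; for the wrist camera it gives the pose at the moment of the call.
- arm.job_done(): hands the job in; it is judged then, once.
Trained networks look in the newest picture that a camera, given by its name, has taken for a name from the list of things; names that differ only in an ending like _2 or _b are one class to them, and where a whole thing is asked for, a point or a joint stands for the part that bears it (a point fixed in the world has none). Each returns a list of dicts, best first, with "confidence" (0 to 1); they miss things now and then, are a little off and sometimes report something else, mostly with a low value. They report only what shows in the picture. A call takes as long as a camera call. They do not tell look-alikes from the thing itself.
- spot_in(query, camera): "uv" ([column, row] in pixels, amid what is visible of it).
The state is a dict: "t": time; "q": joint angles; "qd": joint speeds; "joint_efforts": joint torques, N m; "eef_pos": TCP position; "ee_rot": TCP orientation; "force": force on the tool from outside, world axes, zero at the start; "moment": the same for the moment, N m; "width": finger opening in m; "gripper_force": force on a finger pad.
Only numpy, scipy, OpenCV 4.12 (cv2) and the standard library are available. Lean on these libraries where they do the work, as an engineer would, in place of code of your own. Each camera call takes 0.05 s, during which the arm holds its last target. There are 200 camera calls.

### The job

The wire basket with the two aluminium spacers hangs by its eye on the deep, crooked hook of the stand. Lift it off by its blue bar, letting the eye slide freely up the leaning prong past the red tip and, while it slides off, never pushing or dragging on the hook or its stand with more than about 12 N, then set it down gently and fully seated, level, inside the four black rails of the aluminium inspection nest and let go. Keep the basket level (within 10 degrees) with both spacers in it all the way, and leave everything else on the bench where it is.

Things in the scene. Friction and masses are not known exactly. Their poses are not given: they have to be found in the camera images.
- basket: Steel wire basket, 80 (x) by 100 (y) by 50 mm high, 0.22 to 0.39 kg, walls closed to fingers; origin at the centre of its underside, z up. Two uprights at y = +-48 mm carry a blue bar along y above its middle. On its +x side, at the rim, a closed hanging eye sticks out. Hanging, it sags by up to 5 degrees, +x side against the stand's rubber rest.
- grip_bar (a point): Middle of the basket's blue bar: 135 mm above the basket's underside. The bar is 14 mm thick (along basket x), 16 mm high, 90 mm free length along y. Take it from above with the fingers closing along basket x. A grip of 60 N holds well.
- eye (a point): Centre of the eye's opening, basket point (52, 0, 46) mm; opening 20 (x) by 18 (y) mm, bars 10 mm wide and 5 mm high. It has about 5 mm of play round the prong: a straight lift jams. Give way to the side force, about 0.7 mm per mm of lift once the lean begins.
- spacer0: Aluminium turned spacer, 20 mm diameter, 20 mm high, 15 g, loose in the basket; origin at the centre of its underside.
- spacer1: Second aluminium spacer, the same as the other.
- hookstand: Hook stand bolted down; origin on the bench under the prong's foot, z up. Steel foot 110 mm wide; aluminium column, 124 mm high, 35 to 57 mm on the +x side of the prong's foot; rubber rest block (top 77 mm up) reaching 17 mm past the foot towards -x. An 8 mm rod runs level from the column to -x at 110 mm height and turns up into the leaning prong. Take the freed basket away towards -x.
- saddle (a point): Foot of the prong, top of the rod where the eye's outer bar rests: 114 mm above the bench, on the prong's turning axis. The 8 mm prong rises from here, 8 mm straight up, then leaning 35 degrees; it is stiffly turned to lean anywhere from the stand's +y through -x to -y, never towards the column. Its direction is NOT reported: feel or see it.
- prong_axis_top (a point): Point on the prong's turning axis at the height of the top of its red rounded tip: 174 mm above the bench. The tip itself is 34 mm to one side of this point. The eye is free once its underside is above it, with the basket some 65 mm higher than when hanging.
- nest: Inspection nest bolted to the bench: aluminium plate 150 (x) by 170 (y) by 14 mm with four black rails 10 mm high round a seat of 86 (x) by 106 (y) mm, for the basket's 80 by 100 mm foot (3 mm of play each side). Origin under the plate's centre, z up. The basket may sit either way round.
- nest_floor (a point): Centre of the nest's seat, on the plate's top, 14 mm above the bench: the basket's underside comes here.
- bottle: White bottle with blue cap, 56 mm diameter, 140 mm high; origin at its underside. Leave alone.
- jar: Amber jar, 60 mm diameter, 70 mm high; origin at its underside. Leave alone.
- cup: Grey cup, 70 mm across, 80 mm high; origin at its underside. Leave alone.
- screwdriver: Screwdriver lying on the bench, under 250 mm long, up to 35 mm high. Leave alone.
- bluebin: Small blue open bin, 100 by 140 by 50 mm; origin at its underside. Leave alone.
- gauge: Yellow gauge block, 50 by 90 by 30 mm; origin at its underside. Leave alone.
Mind the look-alikes: they are no part of the job. Leave any green look-alike of the basket alone.

How it is judged:
On the way:
1. the eye is lifted past the red tip, off the hook (z of eye in the frame of saddle above 0.062 m), for 0.05 s.
At the end, for the whole second after the job is handed in: The basket sits on the nest's seat inside the rails (centre within 6 mm each way, underside within 4 mm of the seat, tilt under 0.06 rad, square to the nest within 0.12 rad either way round), at rest, with both spacers inside it (x of basket in the frame of nest_floor between -0.006 and 0.006 m and y of basket in the frame of nest_floor between -0.006 and 0.006 m and z of basket in the frame of nest_floor between -0.004 and 0.004 m and angle between basket's own z axis and vertical below 0.06 rad and angle between the x axis of basket and the x axis of nest, either way round below 0.12 rad and linear speed of basket below 0.02 m/s and x of spacer0 in the frame of basket between -0.04 and 0.04 m and y of spacer0 in the frame of basket between -0.05 and 0.05 m and z of spacer0 in the frame of basket between -0.01 and 0.045 m and x of spacer1 in the frame of basket between -0.04 and 0.04 m and y of spacer1 in the frame of basket between -0.05 and 0.05 m and z of spacer1 in the frame of basket between -0.01 and 0.045 m); the robot touches nothing.
It fails at once if the basket, once lifted by 10 mm, or the arm at any time, presses or drags on the hook stand with more than 12 N ((contact force between basket and hookstand above 12 N and z of eye in the frame of saddle above 0.012 m) or contact force between any of the arm, the fingers and hookstand above 12 N).
It fails at once if the basket is dropped or pressed into the nest with more than 30 N (contact force between basket and nest above 30 N).
It fails at once if the basket is tipped by more than 0.17 rad (10 degrees) (angle between basket's own z axis and vertical above 0.17 rad).
It fails at once if a bystander is moved by more than 30 mm (distance of any of bottle, jar, cup, screwdriver, bluebin, gauge from where it was at the start of the episode above 0.03 m).
It also fails if it takes over 64 s, if anything falls off the work surface, if the arm or the gripper's body presses on something with over 40 N, if the wrist force passes 120 N, or if a joint passes its speed limit or range.

## Working session

There is one attempt and no reset: what is moved stays moved. The work goes in short steps, Python scripts to look and compute and a shell command to move; the robot and the scene stay as the last step left them, time stands still between calls to the robot, and variables do not carry over. Pictures are saved under pics/ and viewed, at most 10 in all, crops included, and the job is handed in when it is done.

```bash
ls; mkdir -p pics; python3 - <<'E'
from station import arm, grab_frame, camera_params, spot_in
import cv2, numpy as np
s=arm.get_state(); print({k:np.round(v,3).tolist() for k,v in s.items()})
ims=[]
for c in ("scene","top"):
    p,d=grab_frame(c); ims.append(p); np.savez(f"pics/{c}0.npz",p=p,d=d)
    for q in ("basket","grip_bar","eye","hookstand","saddle","nest","nest_floor","spacer0"):
        print(c,q,[(np.round(r["uv"],0).tolist(),round(r["confidence"],2)) for r in spot_in(q,c)][:3])
    P=camera_params(c); print(P)
    cv2.imwrite(f"pics/{c}0.png",cv2.resize(p,(800,600)))
E
```

```text
pics
{'t': 0.0, 'q': [1.557, 0.359, 0.011, -0.0, -1.224, -0.288], 'qd': [0.001, -0.0, 0.0, 0.001, -0.001, 0.001], 'joint_efforts': [0.0, -58.272, 29.304, 6.997, 0.007, -0.0], 'eef_pos': [0.201, 0.644, 0.226], 'ee_rot': [3.14, -0.0, -0.302], 'force': [0.756, 0.015, 0.246], 'moment': [-0.03, 0.002, 0.018], 'gripper_force': 0.0, 'width': 0.088}
scene basket [([222.0, 235.0], 0.8), ([242.0, 201.0], 0.71), ([129.0, 215.0], 0.63)]
scene grip_bar [([204.0, 320.0], 0.67), ([220.0, 240.0], 0.63), ([126.0, 214.0], 0.56)]
scene eye [([127.0, 215.0], 0.73), ([202.0, 318.0], 0.7)]
scene hookstand [([248.0, 270.0], 0.85)]
scene saddle []
scene nest [([325.0, 193.0], 0.86)]
scene nest_floor [([327.0, 192.0], 0.56), ([249.0, 267.0], 0.45)]
scene spacer0 [([220.0, 236.0], 0.54)]
{'mtx': array([[487.64798637,   0.        , 250.09922646],
       [  0.        , 487.64798637, 189.31731246],
       [  0.        ,   0.        ,   1.        ]]), 'k1': 0.024923071833659053, 'R': array([[ 0.71885861,  0.69503632, -0.01291596],
       [ 0.55003992, -0.58005767, -0.60082376],
       [-0.42508633,  0.42480304, -
[... 224 characters left out ...]
3.0], 0.61)]
top eye [([325.0, 265.0], 0.74), ([303.0, 184.0], 0.59), ([340.0, 160.0], 0.56)]
top hookstand [([289.0, 162.0], 0.89)]
top saddle [([289.0, 160.0], 0.81), ([300.0, 181.0], 0.59)]
top nest [([200.0, 169.0], 0.97)]
top nest_floor [([200.0, 169.0], 0.84), ([141.0, 235.0], 0.42)]
top spacer0 []
{'mtx': array([[409.99886977,   0.        , 256.01899106],
       [  0.        , 409.99886977, 193.53049259],
       [  0.        ,   0.        ,   1.        ]]), 'k1': -0.13165459029612625, 'R': array([[ 0.00748859, -0.99996519,  0.0036799 ],
       [-0.99505149, -0.00781631, -0.09905275],
       [ 0.09907806, -0.00291992, -0.99507538]]), 't': array([-0.01350672,  0.49848196,  1.49325782])}
```

View pics/scene0.png

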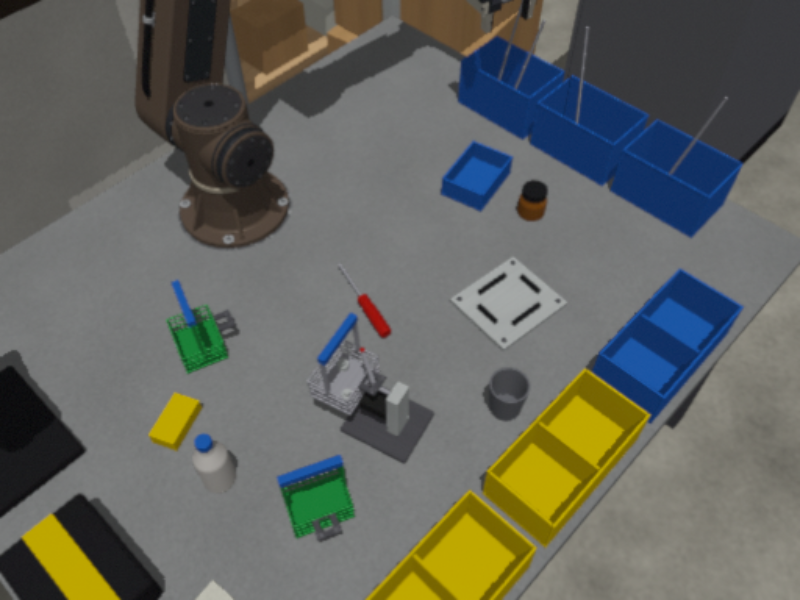

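View pics/top0.png

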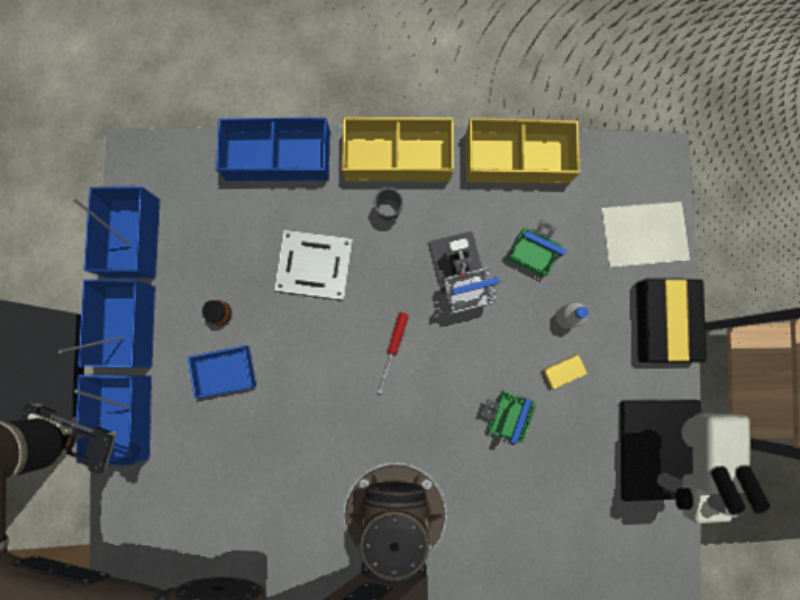

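The grey wire basket at top (301,184) / scene (220,236) hangs on the stand. The green ones at top (343,159) and (328,265) are look-alikes standing on the bench. Next: measure, and confirm in one crop.

```bash
cat > h.py <<'E'
import numpy as np, cv2
from station import arm, grab_frame, camera_params, spot_in
def cloud(d,P):
    h,w=d.shape; u,v=np.meshgrid(np.arange(w),np.arange(h))
    K=P["mtx"]; D=np.array([P["k1"],0,0,0,0.])
    n=cv2.undistortPoints(np.stack([u,v],-1).reshape(-1,1,2).astype(float),K,D).reshape(h,w,2)
    X=np.dstack([n[...,0]*d,n[...,1]*d,d]); return (X-P["t"])@P["R"]
def proj(X,P):
    return cv2.projectPoints(np.atleast_2d(X).astype(float),cv2.Rodrigues(P["R"])[0],P["t"],P["mtx"],np.array([P["k1"],0,0,0,0.]))[0].reshape(-1,2)
E
python3 - <<'E'
from h import *
crops=[]
for c,(u,v) in (("scene",(225,240)),("top",(298,172))):
    z=np.load(f"pics/{c}0.npz"); p,d=z["p"],z["d"]; P=camera_params(c); X=cloud(d,P)
    crops.append(cv2.resize(p[v-50:v+50,u-33:u+33],(396,600),interpolation=cv2.INTER_CUBIC))
    hsv=cv2.cvtColor(p,cv2.COLOR_BGR2HSV)
    uu,vv=np.meshgrid(np.arange(512),np.arange(384))
    box=(abs(uu-u)<40)&(abs(vv-v)<45)&(d>0)
    blue=box&(hsv[...,0]>100)&(hsv[...,0]<125)&(hsv[...,1]>150)&(X[...,2]>.17)
    B=X[blue]; print(c,"blue",len(B),B.mean(0),np.median(B,0),B.min(0),B.max(0))
    if len(B)>5:
        r=cv2.fitLine(B[:,:2].astype(np.float32),cv2.DIST_HUBER,0,.01,.01).ravel(); print("line",r,np.degrees(np.arctan2(r[1],r[0])))
        e=(B[:,:2]-r[2:])@r[:2]; print("ext",e.min(),e.max(), r[2:]+r[:2]*(e.min()+e.max())/2)
    red=box&((hsv[...,0]<8)|(hsv[...,0]>172))&(hsv[...,1]>120)&(X[...,2]>.1)
    print("red",[(a,b,np.round(x,3).tolist()) for a,b,x in zip(uu[red],vv[red],X[red])][:12])
    col=box&(X[...,2]>.11)&(X[...,2]<.14)&(hsv[...,1]<60)
    print("col z.11-.14",np.round(np.median(X[col],0),3),col.sum())
    # nest
    n=spot_in("nest",c) if 0 else None
    nu,nv={"scene":(326,193),"top":(200,169)}[c]
    nb=(abs(uu-nu)<45)&(abs(vv-nv)<35)&(p.min(-1)>130)&(d>0)
    Nn=X[nb]; print("nest z",np.median(Nn[:,2]))
    rect=cv2.minAreaRect(Nn[:,:2].astype(np.float32)); print("nest",rect)
    dk=(abs(uu-nu)<35)&(abs(vv-nv)<25)&(p.max(-1)<70)
    print("rails",[ (np.round(X[l==i].mean(0),3).tolist(),(l==i).sum()) for k,l in [cv2.connectedComponents(dk.astype(np.uint8))] for i in range(1,k)])
cv2.imwrite("pics/crop0.png",np.hstack(crops))
E
```

```text
scene blue 213 [ 0.52265032 -0.16943409  0.20951507] [ 0.52300138 -0.17030838  0.20961629] [ 0.50312566 -0.21551436  0.2014506 ] [ 0.53981302 -0.11937296  0.21602273]
line [ 0.254212   -0.96714854  0.5242569  -0.17361149] -75.2731
ext -0.05668003527684002 0.04328632986645343 [ 0.52255446 -0.16713464]
red [(np.int64(230), np.int64(223), [0.516, -0.119, 0.116]), (np.int64(231), np.int64(223), [0.547, -0.142, 0.175]), (np.int64(232), np.int64(223), [0.548, -0.141, 0.175]), (np.int64(231), np.int64(224), [0.547, -0.143, 0.171]), (np.int64(232), np.int64(224), [0.549, -0.141, 0.171])]
col z.11-.14 [ 0.583 -0.149  0.119] 466
nest z 0.01308019376659583
nest ((0.5903925895690918, 0.20754216611385345), (0.1828920841217041, 0.16228218376636505), 83.24420166015625)
rails [([0.548, 0.206, 0.023], np.int64(49)), ([0.602, 0.256, 0.023], np.int64(36)), ([0.587, 0.144, 0.021], np.int64(40)), ([0.641, 0.193, 0.023], np.int64(50))]
top blue 101 [ 0.51750171 -0.16793905  0.21103262] [ 0.51841882 -0.16862631  0.21109699] [ 0.50191663 -0.21217037  0.20475449] [ 0.53329067 -0.11970897  0.2190548 ]
line [ 
[... 339 characters left out ...]
, -0.14, 0.169])]
col z.11-.14 [ 0.581 -0.145  0.119] 242
nest z 0.013158228648472471
nest ((0.5922603011131287, 0.2009192407131195), (0.17129072546958923, 0.15002281963825226), 82.64832305908203)
rails [([0.662, 0.263, 0.019], np.int64(1)), ([0.636, 0.195, 0.022], np.int64(30)), ([0.598, 0.258, 0.023], np.int64(18)), ([0.585, 0.145, 0.023], np.int64(16)), ([0.543, 0.209, 0.021], np.int64(32)), ([0.537, 0.28, 0.013], np.int64(1)), ([0.524, 0.28, -0.002], np.int64(2)), ([0.52, 0.254, -0.002], np.int64(4)), ([0.516, 0.223, -0.0], np.int64(2)), ([0.513, 0.194, -0.001], np.int64(3)), ([0.509, 0.175, -0.001], np.int64(1)), ([0.509, 0.164, 0.0], np.int64(1)), ([0.506, 0.138, -0.002], np.int64(3))]
```

View pics/crop0.png

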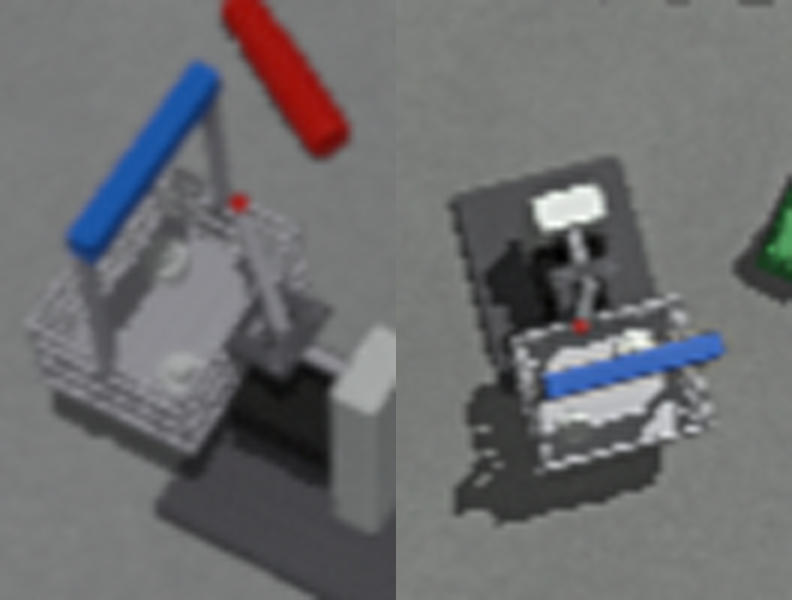

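The crop shows the grey basket with both whitish spacers. The prong's red tip, at about scene (231,224) / top (295,176), leans towards −x, slightly +y. I'll measure the stand and prepare the move, going via the nest for a wrist view.

```bash
cat >> h.py <<'E'
from scipy.spatial.transform import Rotation as Ro
def row(pos,yawdeg):
    s=arm.get_state(); R=Ro.from_euler("xyz",s["ee_rot"]).as_matrix()
    T=Ro.from_euler("xyz",[np.pi,0,np.radians(yawdeg)]).as_matrix()
    w=Ro.from_matrix(R.T@T).as_rotvec()
    return np.round(R.T@(np.array(pos)-s["eef_pos"])*1000,1).tolist(),np.round(w,3).tolist()
E
python3 - <<'E'
from h import *
for c,(u,v) in (("scene",(235,250)),("top",(290,160))):
    z=np.load(f"pics/{c}0.npz"); p,d=z["p"],z["d"]; P=camera_params(c); X=cloud(d,P)
    uu,vv=np.meshgrid(np.arange(512),np.arange(384))
    hsv=cv2.cvtColor(p,cv2.COLOR_BGR2HSV)
    box=(abs(uu-u)<50)&(abs(vv-v)<45)&(d>0)
    w=box&(X[...,2]>.117)&(X[...,2]<.13)&(X[...,0]>.59)&(hsv[...,1]<60)
    A=X[w]; print(c,"column top",A.mean(0),A.min(0),A.max(0),cv2.minAreaRect(A[:,:2].astype(np.float32)))
    f=box&(X[...,2]>.003)&(X[...,2]<.03)&(p.max(-1)<110)&(hsv[...,1]<60)&(X[...,0]>.55)
    print("foot",cv2.minAreaRect(X[f][:,:2].astype(np.float32)),np.median(X[f],0))
    g=box&(X[...,2]>.12)&(X[...,2]<.18)&(X[...,0]<.592)&(X[...,0]>.53)&(abs(X[...,1]+.145)<.03)&(hsv[...,1]<250)
    print("prong",np.round(X[g][np.argsort(X[g][:,2])][::max(1,g.sum()//20)],3).tolist())
print(row((.56,.19,.36),-97.5))
E
```

```text
scene column top [ 0.62155685 -0.14221443  0.12229862] [ 0.59019447 -0.16761709  0.11726096] [ 0.63756428 -0.11808768  0.12846345] ((0.6120705008506775, -0.14255724847316742), (0.04875510185956955, 0.04126126319169998), 12.31257152557373)
foot ((0.6041090488433838, -0.14451506733894348), (0.12986505031585693, 0.11066234856843948), 14.956862449645996) [ 0.62862904 -0.16473099  0.01070611]
prong [[0.56, -0.148, 0.12], [0.584, -0.147, 0.12], [0.553, -0.126, 0.121], [0.586, -0.145, 0.121], [0.583, -0.149, 0.123], [0.574, -0.148, 0.126], [0.582, -0.151, 0.129], [0.58, -0.15, 0.13], [0.574, -0.151, 0.134], [0.57, -0.15, 0.138], [0.571, -0.147, 0.141], [0.562, -0.149, 0.143], [0.568, -0.147, 0.147], [0.564, -0.143, 0.147], [0.56, -0.146, 0.151], [0.559, -0.141, 0.154], [0.552, -0.146, 0.156], [0.559, -0.142, 0.16], [0.551, -0.144, 0.163], [0.554, -0.147, 0.165], [0.555, -0.14, 0.167], [0.547, -0.143, 0.171], [0.548, -0.141, 0.175]]
top column top [ 0.61838898 -0.13881467  0.1226045 ] [ 0.59044796 -0.16632633  0.11783453] [ 0.63688656 -0.11687514  0.12955355] ((0.6093735098838806, -0.1406726
[... 163 characters left out ...]
3606), 0.4441606104373932) [ 0.63982764 -0.11071099  0.01009124]
prong [[0.576, -0.138, 0.12], [0.58, -0.166, 0.12], [0.584, -0.163, 0.12], [0.559, -0.162, 0.121], [0.566, -0.162, 0.121], [0.59, -0.156, 0.121], [0.58, -0.159, 0.121], [0.587, -0.134, 0.121], [0.573, -0.169, 0.122], [0.58, -0.152, 0.122], [0.551, -0.134, 0.123], [0.562, -0.169, 0.123], [0.579, -0.131, 0.124], [0.578, -0.148, 0.13], [0.571, -0.151, 0.132], [0.574, -0.147, 0.137], [0.57, -0.147, 0.14], [0.565, -0.146, 0.148], [0.56, -0.145, 0.155], [0.553, -0.138, 0.16], [0.549, -0.144, 0.165], [0.541, -0.14, 0.169], [0.541, -0.136, 0.172], [0.548, -0.14, 0.172], [0.544, -0.136, 0.175]]
([478.2, 327.1, -133.4], [-0.0, 0.0, 1.4])
```

```bash
python3 -m jog '[[[478,327,-133,0,0,1.4,86],[478,327,-133,0,0,1.4,86],[478,327,-133,0,0,1.4,86],[478,327,-133,0,0,1.4,86],[478,327,-133,0,0,1.4,86],[478,327,-133,0,0,1.4,86],[478,327,-133,0,0,1.4,86],[478,327,-133,0,0,1.4,86],[478,327,-133,0,0,1.4,86],[478,327,-133,0,0,1.4,86],[478,327,-133,0,0,1.4,86],[478,327,-133,0,0,1.4,86],[478,327,-133,0,0,1.4,86]]]' 60
python3 - <<'E'
from h import *
P=camera_params("wrist"); p,d=grab_frame("wrist"); np.savez("pics/wn.npz",p=p,d=d,R=P["R"],t=P["t"],mtx=P["mtx"])
print("cam",-P["R"].T@P["t"],P["R"][2],P["k1"],arm.get_state()["eef_pos"],arm.get_state()["ee_rot"],arm.get_state()["q"])
print(proj([.592,.202,.014],P), [(r["uv"],r["confidence"]) for r in spot_in("nest","wrist")])
cv2.imwrite("pics/wn.png",p)
E
```

```text
t: 2.52
eef_pos: [0.5592, 0.1909, 0.3594]
ee_rot: [3.141, -0.0, -1.701]
force: [0.1, -0.0, 0.3]
width: 0.0861
gripper_force: 0.0
cam [0.54880205 0.11194834 0.51685684] [ 0.03751447  0.28912959 -0.95655462] -0.07236484836984544 [0.55925474 0.1909837  0.35945465] [ 3.14137483e+00 -1.33957801e-06 -1.70038432e+00] [ 6.59515234e-01  1.64804580e-01  4.64884638e-02 -1.54731093e-04
 -1.45263462e+00 -7.89084979e-01]
[[240.5638669  161.61013349]] [([240.3, 157.2], 0.77)]
```

View pics/wn.png

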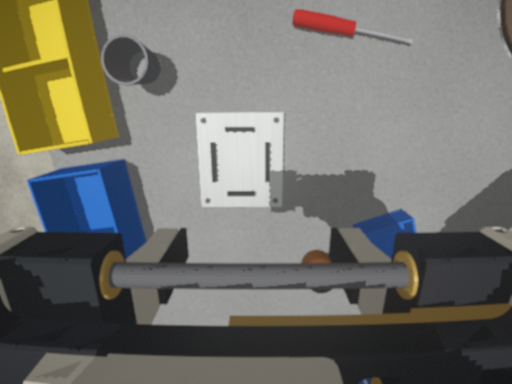

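The wrist view shows the nest plate clearly, from (197,112) to (284,207), with its four rails. I'll refine it with rays on the z=14 mm plane.

```bash
cat >> h.py <<'E'
def onplane(uv,P,z):
    n=cv2.undistortPoints(np.array(uv,float).reshape(-1,1,2),P["mtx"],np.array([P["k1"],0,0,0,0.])).reshape(-1,2)
    d=np.c_[n,np.ones(len(n))]@P["R"]; c=-P["R"].T@P["t"]
    return c+d*((z-c[2])/d[:,2])[:,None]
E
python3 - <<'E'
from h import *
def ana(p,P,uv,rad):
    m=np.zeros(p.shape[:2],np.uint8); u,v=uv
    w=(p.min(-1)>150).astype(np.uint8); k,l,st,ce=cv2.connectedComponentsWithStats(w)
    i=l[v-rad//4-3:v+rad//4,u-rad//4:u+rad//4]; i=np.bincount(i[i>0]).argmax()
    m=(l==i).astype(np.uint8); cn=max(cv2.findContours(m,0,cv2.CHAIN_APPROX_NONE)[0],key=cv2.contourArea)
    W=onplane(cn.reshape(-1,2),P,.014)[:,:2]*1000
    print("plate",cv2.minAreaRect(W.astype(np.float32)))
    f=np.zeros_like(m); cv2.drawContours(f,[cn],-1,1,-1); dk=((f>0)&(p.max(-1)<110)).astype(np.uint8)
    k,l,st,ce=cv2.connectedComponentsWithStats(dk)
    c=[ce[j] for j in range(1,k) if st[j,4]>11]
    C=onplane(c,P,.024)[:,:2]; print("rails",np.round(C*1000,1).tolist(),"mean",C.mean(0)*1000, )
z=np.load("pics/wn.npz"); P=camera_params("wrist"); P.update(R=z["R"],t=z["t"]); ana(z["p"],P,(240,160),40)
for c,uv in (("scene",(326,193)),("top",(200,169))):
    z=np.load(f"pics/{c}0.npz"); ana(z["p"],camera_params(c),uv,20)
print(row((.54,-.155,.36),-75))
E
```

```text
plate ((601.8411865234375, 191.8726043701172), (433.5465393066406, 874.64501953125), 76.36442565917969)
rails [[585.2, 145.0], [637.5, 194.6], [599.2, 256.4]] mean [607.27668152 198.67833313]
plate ((593.8295288085938, 201.21734619140625), (167.01512145996094, 146.8636474609375), 82.87894439697266)
rails [[548.8, 204.5], [603.3, 254.8], [588.4, 142.0], [641.9, 193.2]] mean [595.61902151 198.60774426]
plate ((591.8431396484375, 200.66209411621094), (169.20709228515625, 148.7998046875), 82.84501647949219)
rails [[635.7, 195.6], [596.1, 257.8], [581.6, 145.1], [543.1, 207.2]] mean [589.11955549 201.437898  ]
([345.6, -25.6, -0.5], [0.0, 0.0, -0.391])
```

```bash
python3 -m jog '[[[346,-26,0,0,0,-0.39,86],[346,-26,0,0,0,-0.39,86],[346,-26,0,0,0,-0.39,86],[346,-26,0,0,0,-0.39,86],[346,-26,0,0,0,-0.39,86],[346,-26,0,0,0,-0.39,86],[346,-26,0,0,0,-0.39,86],[346,-26,0,0,0,-0.39,86],[346,-26,0,0,0,-0.39,86]]]' 60
python3 - <<'E'
from h import *
P=camera_params("wrist"); z=np.load("pics/wn.npz"); Q=dict(P); Q.update(R=z["R"],t=z["t"])
p=z["p"].copy(); p[212:]=0
k,l,st,ce=cv2.connectedComponentsWithStats((p.min(-1)>140).astype(np.uint8)); i=l[150:160,235:245].max()
cn=max(cv2.findContours((l==i).astype(np.uint8),0,cv2.CHAIN_APPROX_NONE)[0],key=cv2.contourArea)
print("plate",st[i],cv2.minAreaRect((onplane(cn.reshape(-1,2),Q,.014)[:,:2]*1000).astype(np.float32)))
f=np.zeros(p.shape[:2],np.uint8); cv2.drawContours(f,[cn],-1,1,-1)
k,l,st,ce=cv2.connectedComponentsWithStats(((f>0)&(p.max(-1)<120)).astype(np.uint8))
print([(np.round(onplane([ce[j]],Q,.024)[0,:2]*1000,1).tolist(),st[j,4]) for j in range(1,k) if st[j,4]>8])
p,d=grab_frame("wrist"); np.savez("pics/wb.npz",p=p,d=d,R=P["R"],t=P["t"]); X=cloud(d,P)
hsv=cv2.cvtColor(p,cv2.COLOR_BGR2HSV); uu,vv=np.meshgrid(np.arange(512),np.arange(384))
b=(hsv[...,0]>100)&(hsv[...,0]<125)&(hsv[...,1]>140)&(X[...,2]>.17)&(X[...,2]<.25)&(abs(X[...,1]+.167)<.07)&(abs(X[...,0]-.52)<.06)
B=X[b]; print("bar n",len(B),np.median(B,0)); t=b&(X[...,2]>np.median(B[:,2])-.004)
print(cv2.minAreaRect((X[t][:,:2]*1000).astype(np.float32)),np.percentile(X[t][:,2],[5,50,95]))
uvb=np.argwhere(t)[:,::-1]; print("ray",cv2.minAreaRect((onplane(uvb,P,np.median(X[t][:,2]))[:,:2]*1000).astype(np.float32)))
red=((hsv[...,0]<8)|(hsv[...,0]>172))&(hsv[...,1]>120)&(X[...,2]>.15)&(X[...,2]<.2)&(abs(X[...,1]+.14)<.04)&(abs(X[...,0]-.55)<.04)
print("red",red.sum(),X[red].mean(0) if red.any() else 0,np.argwhere(red).mean(0))
print(arm.get_state()["eef_pos"],arm.get_state()["ee_rot"])
u,v=np.argwhere(b).mean(0)[::-1].astype(int); print(u,v)
cr=p[max(0,v-90):v+60,max(0,u-100):u+100]; cv2.imwrite("pics/wb.png",cv2.resize(cr,(800,int(800*cr.shape[0]/cr.shape[1]))))
E
```

```text
t: 3.75
eef_pos: [0.5406, -0.1551, 0.3596]
ee_rot: [-3.141, 0.0, -1.31]
force: [0.5, 0.8, 0.5]
width: 0.0857
gripper_force: 0.0
plate [    0     0   512   212 72537] ((565.1393432617188, 118.90326690673828), (361.16986083984375, 986.6073608398438), 82.73933410644531)
[([395.2, 20.1], np.int32(393)), ([585.0, 145.0], np.int32(85)), ([637.4, 194.2], np.int32(158)), ([598.7, 256.9], np.int32(90))]
bar n 1008 [ 0.51988373 -0.17011003  0.21079641]
((519.0438232421875, -167.6312255859375), (12.998127937316895, 97.70490264892578), 14.547927856445312) [0.20952562 0.21079824 0.21194704]
ray ((519.1266479492188, -167.78060913085938), (13.186963081359863, 97.46122741699219), 14.489167213439941)
red 23 [ 0.54583241 -0.14180357  0.17293363] [182.56521739 251.08695652]
[ 0.54064758 -0.15512819  0.35963952] [-3.14139077e+00  4.51425744e-05 -1.31008239e+00]
279 173
```

View pics/wb.png

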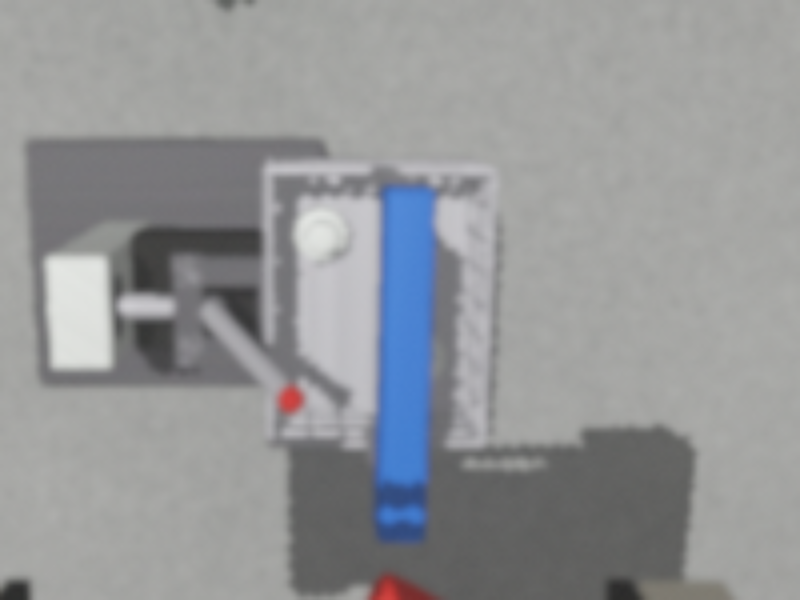

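The prong's foot is near crop (210,305), its red tip at (290,400) towards −x/+y, and the bar is seen cleanly. Now the saddle.

```bash
python3 - <<'E'
from h import *
P=camera_params("wrist"); z=np.load("pics/wb.npz"); p,d=z["p"],z["d"]; X=cloud(d,P)
uu,vv=np.meshgrid(np.arange(512),np.arange(384))
c=(abs(uu-199)<18)&(abs(vv-161)<22)&(p.min(-1)>190)
col=onplane(np.argwhere(c)[:,::-1],P,.124)[:,:2]*1000
r=cv2.minAreaRect(col.astype(np.float32)); print("column",r, np.median(X[c],0))
cu,cv_=179,83
for a,b in ((210,305),(215,312),(225,322),(240,340),(255,358),(270,377),(200,300),(290,400),(175,307)):
    u,v=cu+a/4,cv_+b/4; print((a,b),np.round(X[int(round(v)),int(round(u))]*1000,0))
bx=np.array([np.cos(np.radians(14.5)),np.sin(np.radians(14.5))])
S=np.array(r[0])-46*bx; print("saddle from column",S)
print("tip ray",onplane([[251.1,182.6]],P,.172)*1000)
E=np.array([519.1,-167.7])+52*bx; print("eye if level",E, "tilted",E+4.6*bx)
# top-cam and scene column
for cn,(u0,v0) in (("top",(294,157)),("scene",(253,255))):
    q=np.load(f"pics/{cn}0.npz"); pp=q["p"]; Pc=camera_params(cn); Xc=cloud(q["d"],Pc)
    m=(Xc[...,2]>.119)&(Xc[...,2]<.13)&(Xc[...,0]>.6)&(Xc[...,0]<.65)&(abs(Xc[...,1]+.14)<.03)&(pp.min(-1)>140)
    w=onplane(np.argwhere(m)[:,::-1],Pc,.124)[:,:2]*1000; print(cn,cv2.minAreaRect(w.astype(np.float32)),m.sum())
print(row((.5191,-.1677,.3),-75.5))
E
```

```text
column ((615.2844848632812, -142.17709350585938), (34.95746994018555, 37.85533905029297), 14.760374069213867) [ 0.62196166 -0.14173119  0.12331125]
(210, 305) [ 578. -155.  124.]
(215, 312) [ 575. -153.  129.]
(225, 322) [ 572. -151.  135.]
(240, 340) [ 565. -149.  145.]
(255, 358) [ 559. -148.  155.]
(270, 377) [ 553. -145.  164.]
(200, 300) [ 582. -153.  117.]
(290, 400) [ 545. -142.  173.]
(175, 307) [ 590. -149.  118.]
saddle from column [ 570.74969341 -153.69457369]
tip ray [[ 545.78177965 -141.52424602  172.        ]]
eye if level [ 569.4436773  -154.68023979] tilted [ 573.89715645 -153.52849177]
top ((621.1651000976562, -138.5644073486328), (19.468355178833008, 38.57111740112305), 12.04699993133545) 56
scene ((623.9366455078125, -139.5853729248047), (19.74395751953125, 37.5460205078125), 13.658820152282715) 101
([6.6, 24.1, 59.6], [-0.0, 0.0, 0.008])
```

Estimates:
- Saddle ≈ (578,−152.5) mm, tip ≈ (546,−141.5). The horizontal offset is 33.8 mm against 34 expected, and the lean direction is 161°.
- Sag ≈ 0.03 rad, from the bar top at 0.211–0.212 m against 0.2135 m level.
- Bar centre (519.1,−167.7), z≈204 mm.

Now descend with the tilt matched.

```bash
python3 -m jog '[[[6.6,23.6,50,0.03,0,0.008,50],[6.6,23.6,100,0.03,0,0.008,50],[6.6,23.6,100,0.03,0,0.008,50],[6.6,23.6,100,0.03,0,0.008,50],[6.6,23.6,120,0.03,0,0.008,50],[6.6,23.6,140,0.03,0,0.008,50],[6.6,23.6,155,0.03,0,0.008,50],[6.6,23.6,167,0.03,0,0.008,50],[6.6,23.6,174,0.03,0,0.008,50],[6.6,23.6,174,0.03,0,0.008,50]]]' 60
python3 - <<'E'
from h import *
p,d=grab_frame("wrist"); P=camera_params("wrist"); s=arm.get_state(); print(s["force"],s["moment"],s["width"])
cv2.imwrite("pics/wg.png",p)
E
```

```text
t: 5.05
eef_pos: [0.5193, -0.1687, 0.1854]
ee_rot: [-3.112, 0.0, -1.32]
force: [-0.2, -0.1, 1.0]
width: 0.05
gripper_force: 0.0
[-0.42616814  0.17489274 -0.02831601] [ 0.10491692  0.00211318 -0.03219155] 0.05009679111669745
```

View pics/wg.png

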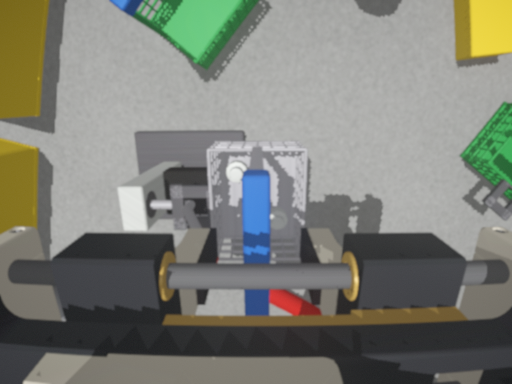

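The bar at column ~257 lies midway between the fingers (about 212 to 303). Close.

```bash
python3 -m jog '[[[0,0,0,0,0,0,20],[0,0,0,0,0,0,10],[0,0,0,0,0,0,10],[0,0,0,0,0,0,10],[0,0,0,0,0,0,10],[0,0,0,0,0,0,10],[0,0,0,0,0,0,10]]]' 60; python3 -c "
from h import *
s=arm.get_state(); print(s['force'],s['moment'])"
```

```text
t: 5.98
eef_pos: [0.5197, -0.1686, 0.1857]
ee_rot: [-3.111, -0.0, -1.32]
force: [2.6, 1.1, -0.7]
width: 0.0134
gripper_force: 60.0
[ 2.57319312  1.05500857 -0.6650328 ] [ 0.3591503  -0.81327378  0.07211121]
```

```bash
python3 -m jog '[[[0,0,-2,0,0,0,10],[0,0,-4,0,0,0,10],[0,0,-6,0,0,0,10],[0,0,-8,0,0,0,10],[0,0,-8,0,0,0,10]]]' 60; python3 -c "
from h import *
s=arm.get_state(); R=Ro.from_euler('xyz',s['ee_rot']).as_matrix(); print(s['eef_pos'],R.T@s['force'],s['moment'])"
```

```text
t: 6.6
eef_pos: [0.5192, -0.1686, 0.1933]
ee_rot: [-3.112, 0.0, -1.32]
force: [3.0, 0.5, -2.3]
width: 0.0133
gripper_force: 60.0
[ 0.51916652 -0.16862683  0.19327292] [ 0.25589975 -3.00553117  2.34696571] [ 0.45127729 -1.0810415  -0.0594438 ]
```

```bash
python3 -m jog '[[[0,-1,-1,0,0,0,10],[-1,-2,-2,0,0,0,10],[-1.5,-3,-2,0,0,0,10],[-1.5,-3,-2,0,0,0,10]]]' 60; python3 -c "
from h import *
s=arm.get_state(); R=Ro.from_euler('xyz',s['ee_rot']).as_matrix(); print(s['eef_pos'],R.T@s['force'],s['moment'])"
```

```text
t: 7.1
eef_pos: [0.5212, -0.1666, 0.1956]
ee_rot: [-3.112, 0.0, -1.32]
force: [0.5, -0.2, -2.0]
width: 0.0133
gripper_force: 60.0
[ 0.52123864 -0.16656621  0.19555676] [ 0.29084739 -0.41871223  2.00605437] [0.07266173 0.12966379 0.02688633]
```

```bash
python3 -m jog '[[[-0.8,1.2,-2,0,0,0,10],[-1.6,2.3,-4,0,0,0,10],[-2.4,3.5,-6,0,0,0,10],[-3.2,4.6,-8,0,0,0,10],[-3.2,4.6,-8,0,0,0,10]]]' 60; python3 -c "
from h import *
s=arm.get_state(); R=Ro.from_euler('xyz',s['ee_rot']).as_matrix(); print(s['eef_pos'],R.T@s['force'],s['moment'])"
```

```text
t: 7.72
eef_pos: [0.5161, -0.1646, 0.2038]
ee_rot: [-3.111, -0.0, -1.32]
force: [-0.1, 0.6, -2.9]
width: 0.0137
gripper_force: 60.0
[ 0.5160822  -0.16464036  0.20379909] [-0.55051204  0.02064473  2.93138852] [-0.00596482  0.09818756 -0.00921912]
```

Free sliding. Continue along the lean.

```bash
python3 -m jog '[[[-0.8,1.2,-2,0,0,0,10],[-1.6,2.3,-4,0,0,0,10],[-2.4,3.5,-6,0,0,0,10],[-3.2,4.6,-8,0,0,0,10],[-4,5.8,-10,0,0,0,10],[-4,5.8,-10,0,0,0,10]]]' 60; python3 -c "
from h import *
s=arm.get_state(); R=Ro.from_euler('xyz',s['ee_rot']).as_matrix(); print(s['eef_pos'],R.T@s['force'],s['moment'])"
```

```text
t: 8.48
eef_pos: [0.5092, -0.1623, 0.2135]
ee_rot: [-3.111, 0.0, -1.32]
force: [-0.9, -0.1, -2.5]
width: 0.0136
gripper_force: 60.0
[ 0.50915049 -0.16228042  0.21354987] [-0.08645321  1.00737805  2.46807195] [-0.00877871  0.10831933 -0.02167796]
```

```bash
python3 -m jog '[[[-0.8,1.4,-2,0,0,0,10],[-1.6,2.7,-4,0,0,0,10],[-2.4,3.9,-6,0,0,0,10],[-3.2,5.1,-8,0,0,0,10],[-4,6.3,-10,0,0,0,10],[-4,6.3,-10,0,0,0,10]]]' 60; python3 -c "
from h import *
s=arm.get_state(); R=Ro.from_euler('xyz',s['ee_rot']).as_matrix(); print(s['eef_pos'],R.T@s['force'],s['moment'])"
```

```text
t: 9.22
eef_pos: [0.5018, -0.16, 0.2234]
ee_rot: [-3.111, 0.0, -1.32]
force: [-0.2, 0.2, -2.0]
width: 0.0135
gripper_force: 60.0
[ 0.50179353 -0.16002206  0.22337932] [-0.21103314  0.18786242  1.9551799 ] [ 0.03692325  0.08722519 -0.03542503]
```

```bash
python3 -m jog '[[[-0.8,1.2,-2,0,0,0,10],[-1.6,2.3,-4,0,0,0,10],[-2.4,3.5,-6,0,0,0,10],[-3.2,4.6,-8,0,0,0,10],[-4,5.8,-10,0,0,0,10],[-4,5.8,-10,0,0,0,10]]]' 60; python3 -c "
from h import *
s=arm.get_state(); R=Ro.from_euler('xyz',s['ee_rot']).as_matrix(); print(s['eef_pos'],R.T@s['force'],s['moment'])"
```

```text
t: 9.98
eef_pos: [0.4949, -0.1577, 0.2332]
ee_rot: [-3.111, 0.0, -1.32]
force: [0.1, -0.5, -2.5]
width: 0.0136
gripper_force: 60.0
[ 0.49489867 -0.15768364  0.23320139] [0.46503412 0.0972908  2.45714607] [0.00908572 0.12404363 0.08780419]
```

```bash
python3 -m jog '[[[-0.8,1.2,-2,0,0,0,10],[-1.6,2.3,-4,0,0,0,10],[-2.4,3.5,-6,0,0,0,10],[-3.2,4.6,-8,0,0,0,10],[-4,5.5,-10,0,0,0,10],[-4.3,5.8,-12,0,0,0,10],[-4.3,5.8,-14,0,0,0,10],[-4.3,5.8,-17,0,0,0,10],[-4.3,5.8,-20,0,0,0,10],[-4.3,5.8,-24,0,0,0,10],[-4.3,5.8,-30,0,0,0,10],[-4.3,5.8,-30,0,0,0,10]]]' 60; python3 -c "
from h import *
s=arm.get_state(); R=Ro.from_euler('xyz',s['ee_rot']).as_matrix(); print(s['eef_pos'],R.T@s['force'],s['moment'])"
```

```text
t: 11.48
eef_pos: [0.4877, -0.1553, 0.2635]
ee_rot: [-3.11, -0.0, -1.32]
force: [0.2, -0.5, -3.3]
width: 0.0132
gripper_force: 60.0
[ 0.48768674 -0.15528185  0.26346931] [ 0.50072698 -0.01100155  3.30179726] [ 0.01046824  0.09009768 -0.05476875]
```

The eye is free (lifted ~78 mm). Retreat towards −x.

```bash
python3 -m jog '[[[0,10,-5,0,0,0,10],[0,25,-5,0,0,0,10],[0,40,-5,0,0,0,10],[0,50,-5,-0.01,0,0,10],[0,55,-5,-0.02,0,0,10],[0,55,-5,-0.031,0,0,10],[0,55,-5,-0.031,0,0,10]]]' 60; python3 -c "
from h import *
print(row((.5922,.1998,.22),-97.15), arm.get_state()['force'],arm.get_state()['eef_pos'])"
```

```text
t: 12.35
eef_pos: [0.4344, -0.1688, 0.266]
ee_rot: [3.14, 0.0, -1.32]
force: [-0.6, -0.8, -2.8]
width: 0.0135
gripper_force: 60.0
([-317.8, -244.5, 45.6], [0.001, -0.0, 0.376]) [-0.56080315 -0.77667479 -2.77181722] [ 0.43443886 -0.16879501  0.26595333]
```

```bash
python3 -m jog '[[[-10,-8,0,0,0,0.01,10],[-28,-22,0,0,0,0.03,10],[-52,-40,0,0,0,0.06,10],[-78,-60,4,0,0,0.09,10],[-105,-81,8,0,0,0.12,10],[-132,-101,12,0,0,0.155,10],[-159,-122,16,0,0,0.19,10],[-186,-143,20,0,0,0.22,10],[-213,-164,25,0,0,0.25,10],[-240,-184,30,0,0,0.285,10],[-265,-203,35,0,0,0.315,10],[-286,-220,39,0,0,0.34,10],[-302,-232,42,0,0,0.36,10],[-312,-240,44,0,0,0.37,10],[-317,-244,45,0,0,0.376,10],[-318,-244.5,45.6,0,0,0.376,10],[-318,-244.5,45.6,0,0,0.376,10]]]' 60
python3 - <<'E'
from h import *
P=camera_params("wrist"); s=arm.get_state(); print(s["eef_pos"],s["ee_rot"],s["force"])
g=s["eef_pos"]+np.array([0,0,.019])
p,d=grab_frame("wrist"); cv2.imwrite("pics/wh.png",p); np.savez("pics/wh.npz",p=p,d=d,R=P["R"],t=P["t"])
vs=[]
for c in ("scene","top"):
    q,dd=grab_frame(c); Pc=camera_params(c); X=cloud(dd,Pc); np.savez(f"pics/{c}1.npz",p=q,d=dd)
    hsv=cv2.cvtColor(q,cv2.COLOR_BGR2HSV)
    b=(hsv[...,0]>100)&(hsv[...,0]<125)&(hsv[...,1]>150)&(np.linalg.norm(X[...,:2]-g[:2],axis=-1)<.08)&(abs(X[...,2]-g[2])<.03)
    B=X[b]
    if len(B)>5: print(c,len(B),B.mean(0),cv2.minAreaRect((B[:,:2]*1000).astype(np.float32)))
    u,v=proj(g-[0,0,.08],Pc)[0].astype(int); vs.append(cv2.resize(q[v-50:v+50,u-50:u+50],(395,395),interpolation=cv2.INTER_CUBIC))
cv2.imwrite("pics/hov.png",np.hstack(vs))
E
```

```text
t: 14.48
eef_pos: [0.5916, 0.1994, 0.2205]
ee_rot: [3.141, -0.0, -1.696]
force: [0.8, -0.6, -2.8]
width: 0.0131
gripper_force: 60.0
[0.59159372 0.19941821 0.22048206] [ 3.14066392e+00 -2.30569985e-04 -1.69603850e+00] [ 0.76620996 -0.56234834 -2.812039  ]
scene 88 [0.59134342 0.16959739 0.24379191] ((591.448974609375, 171.9754180908203), (43.37318420410156, 16.05716323852539), 81.2122573852539)
top 21 [0.58467243 0.16095961 0.24537525] ((584.4337158203125, 161.21925354003906), (10.487236976623535, 18.386423110961914), 3.8645944595336914)
```

View pics/wh.png

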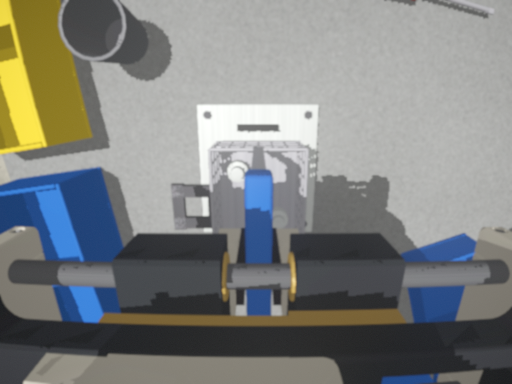

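View pics/hov.png

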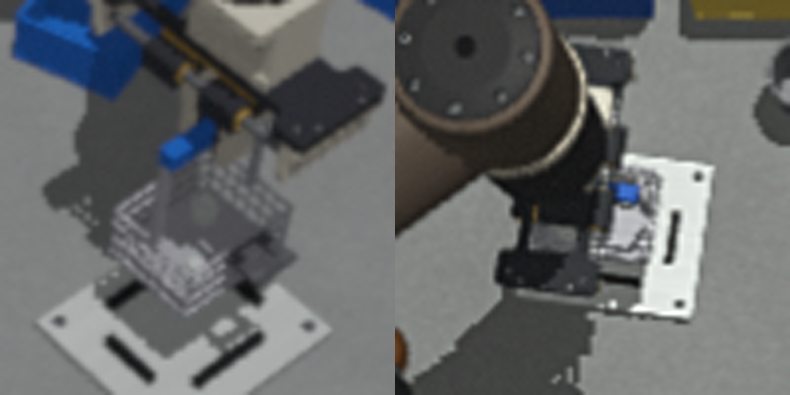

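Hovering over the nest, both spacers visible in the basket (wrist (238,171) and (278,218)). I'll check nest against bar from this closer wrist view.

```bash
python3 - <<'E'
from h import *
P=camera_params("wrist"); z=np.load("pics/wh.npz"); p=z["p"]
g=cv2.cvtColor(p,cv2.COLOR_BGR2GRAY).astype(float)
nx=np.array([np.cos(np.radians(-7.15)),np.sin(np.radians(-7.15))]); ny=np.array([-nx[1],nx[0]])
def edge(line,lo,axis): # subpixel strongest gradient
    e=np.gradient(line); return e
L=[];Rr=[];T=[]
for v in range(112,150,3):
    e=np.gradient(cv2.GaussianBlur(g,(3,3),0)[v]); L.append((185+e[185:210].argmax(),v)); Rr.append((308+e[308:330].argmin(),v))
for u in range(206,310,6):
    e=np.gradient(cv2.GaussianBlur(g,(3,3),0)[:,u]); T.append((u,95+e[95:115].argmax()))
N0=np.array([.5923,.2008])
for n,a in (("L",L),("R",Rr),("T",T)):
    W=onplane(a,P,.014)[:,:2]-N0; q=np.c_[W@nx,W@ny]*1000
    print(n,"nx",np.median(q[:,0]),"ny",np.median(q[:,1]), "slope",np.polyfit(q[:,1],q[:,0],1)[0] if n!="T" else np.polyfit(q[:,0],q[:,1],1)[0])
k,l,st,ce=cv2.connectedComponentsWithStats(((g<110)&(np.arange(384)[:,None]>118)&(np.arange(384)[:,None]<138)).astype(np.uint8)); i=l[128,258]
W=onplane([ce[i]],P,.024)[0,:2]-N0; print("rail -y",W@nx*1000,W@ny*1000,st[i])
s=arm.get_state(); tp=s["eef_pos"]
hsv=cv2.cvtColor(p,cv2.COLOR_BGR2HSV); b=(hsv[...,0]>100)&(hsv[...,0]<125)&(hsv[...,1]>140); b[:,:235]=0; b[:,280:]=0; b[225:]=0
ii=np.argwhere(b)[:,::-1]; W=onplane(ii,P,tp[2]+.027)[:,:2]-tp[:2]; q=np.c_[W@nx,W@ny]*1000
X=cloud(z["d"],P)[b]; print("bar depth z",np.percentile(X[:,2],[5,50,90]),tp)
print("bar rel TCP: nx",q[:,0].min(),q[:,0].max(),"ny min",q[:,1].min())
rim=onplane([(210,143),(311,143)],P,tp[2]+.019-.135+.05)[:,:2]-tp[:2]; print("rim",rim@np.c_[nx,ny]*1000)
E
```

```text
L nx 75.02945693497436 ny -52.42760555764289 slope 0.014508132793434724
R nx -73.4431774415213 ny -52.56550757191854 slope -0.01995668029353603
T nx 0.8775991580078846 ny -83.51168562040823 slope 0.0008770822969710644
rail -y 2.508887043866324 24.576295186878774 [     0      0    512    384 196355]
bar depth z [0.24430955 0.2454735  0.24630449] [0.59166906 0.19936894 0.22066496]
bar rel TCP: nx -6.416981799666505 6.1572226686152 ny min -48.73873591137532
rim [[ 37.07443855 -52.07028102]
 [-40.96909105 -52.16841991]]
```

```bash
python3 -m jog '[[[-1,-0.5,10,0,0,0,10],[-2,-1,30,0,0,0,10],[-2,-1,50,0,0,0,10],[-2,-1,64,0,0,0,10],[-2,-1,72,0,0,0,10],[-2,-1,74,0,0,0,10],[-2,-1,74,0,0,0,10]]]' 60
python3 - <<'E'
from h import *
P=camera_params("wrist"); s=arm.get_state(); print(s["eef_pos"],s["force"],s["moment"])
p,d=grab_frame("wrist"); np.savez("pics/wl.npz",p=p,d=d)
q,_=grab_frame("scene"); u,v=proj([.592,.2,.03],camera_params("scene"))[0].astype(int)
a=cv2.resize(p[90:240,180:330],(400,400),interpolation=cv2.INTER_CUBIC); b=cv2.resize(q[v-35:v+35,u-35:u+35],(400,400),interpolation=cv2.INTER_CUBIC)
cv2.imwrite("pics/low.png",np.hstack([a,b]))
E
```

```text
t: 15.5
eef_pos: [0.5932, 0.2018, 0.1468]
ee_rot: [3.141, 0.0, -1.696]
force: [-0.3, 0.8, -2.6]
width: 0.0133
gripper_force: 60.0
[0.59321876 0.20180968 0.14676331] [-0.33375983  0.7818429  -2.57764608] [ 0.11933743 -0.07203645  0.02047284]
```

View pics/low.png

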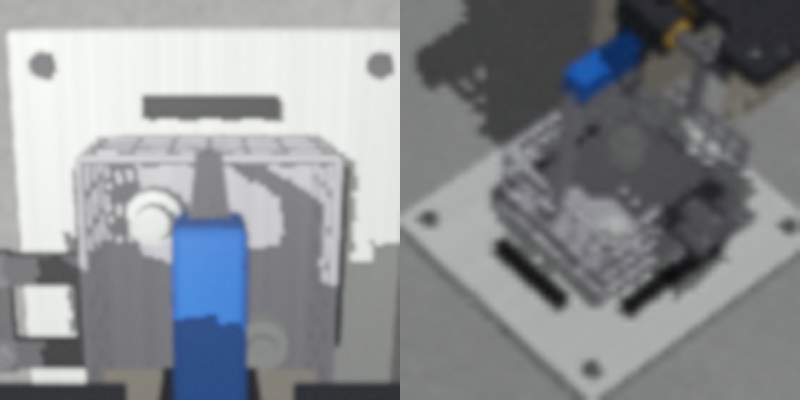

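Rails and basket bottom edge are visible: −y rail at crop rows 95–118, basket's lower edge at row ~135. Check the gap with numbers.

```bash
python3 - <<'E'
from h import *
P=camera_params("wrist"); tp=arm.get_state()["eef_pos"]
nx=np.array([np.cos(np.radians(-7.15)),np.sin(np.radians(-7.15))]); ny=np.array([-nx[1],nx[0]]); M=np.c_[nx,ny]
f=lambda a,z:(onplane([(180+a[0]/2.667,90+a[1]/2.667)],P,z)[0,:2]-tp[:2])@M*1000
for n,a,z in (("rail in top",(212,118),.024),("rail out",(212,95),.024),("bottom edge",(212,136),.030),("rim",(212,157),.080),("bottom L",(95,136),.03),("bottom R",(325,136),.03),("rim L",(78,160),.08),("rim R",(343,160),.08),("plate back",(200,30),.014),("plate left",(9,120),.014),("rail right outer",(352,200),.024),("screwL",(42,65),.014),("screwR",(380,65),.014),("rail left end",(143,107),.024),("rail right end",(281,107),.024)):
    print(n,np.round(f(a,z),1))
p=np.load("pics/wl.npz")["p"]; g=cv2.cvtColor(p,cv2.COLOR_BGR2GRAY)
print("col260",list(g[118:152,258])); print("row165",list(g[160,200:320]))
E
```

```text
rail in top [ -1.3 -53.3]
rail out [ -1.3 -61.5]
bottom edge [ -1.3 -47.6]
rim [ -1.1 -47.3]
bottom L [ 40.2 -47.6]
bottom R [-41.4 -47.7]
rim L [ 38.1 -46.5]
rim R [-39.5 -46.6]
plate back [  3.1 -84. ]
plate left [ 74.7 -51.8]
rail right outer [-53.4 -23.5]
screwL [ 61.2 -71.8]
screwR [-63.1 -72. ]
rail left end [ 23.5 -57.2]
rail right end [-26.1 -57.3]
col260 [np.uint8(244), np.uint8(244), np.uint8(244), np.uint8(244), np.uint8(244), np.uint8(243), np.uint8(233), np.uint8(198), np.uint8(141), np.uint8(111), np.uint8(108), np.uint8(109), np.uint8(108), np.uint8(108), np.uint8(108), np.uint8(129), np.uint8(188), np.uint8(232), np.uint8(243), np.uint8(244), np.uint8(243), np.uint8(237), np.uint8(216), np.uint8(186), np.uint8(170), np.uint8(165), np.uint8(161), np.uint8(150), np.uint8(137), np.uint8(132), np.uint8(135), np.uint8(137), np.uint8(136), np.uint8(136)]
row165 [np.uint8(243), np.uint8(243), np.uint8(241), np.uint8(239), np.uint8(240), np.uint8(239), np.uint8(229), np.uint8(199), np.uint8(180), np.uint8(191), np.uint8(190), np.uint8(179), np.uint8(177), np.uint8(169), np.ui
[... 884 characters left out ...]
int8(204), np.uint8(204), np.uint8(205), np.uint8(204), np.uint8(201), np.uint8(197), np.uint8(182), np.uint8(156), np.uint8(138), np.uint8(133), np.uint8(131), np.uint8(133), np.uint8(132), np.uint8(132), np.uint8(131), np.uint8(131), np.uint8(132), np.uint8(136), np.uint8(151), np.uint8(168), np.uint8(180), np.uint8(188), np.uint8(198), np.uint8(198), np.uint8(194), np.uint8(192), np.uint8(188), np.uint8(185), np.uint8(180), np.uint8(180), np.uint8(186), np.uint8(192), np.uint8(197), np.uint8(197), np.uint8(178), np.uint8(140), np.uint8(105), np.uint8(114), np.uint8(138), np.uint8(154), np.uint8(173), np.uint8(203), np.uint8(224), np.uint8(230), np.uint8(231), np.uint8(230), np.uint8(230)]
```

Gap to the −y rail is ~5.5 mm against the nominal 3, so I shift ~2 mm towards −y (tool x +2) and go down slowly.

```bash
python3 -m jog '[[[1,0.2,0,0,0,0,10],[2,0.4,0,0,0,0,10],[2,0.4,2,0,0,0,10],[2,0.4,4,0,0,0,10],[2,0.4,6,0,0,0,10],[2,0.4,8,0,0,0,10],[2,0.4,8,0,0,0,10]]]' 60; python3 -c "
from h import *
s=arm.get_state();print(s['eef_pos'],s['force'],s['moment'])"
```

```text
t: 16.48
eef_pos: [0.5921, 0.1997, 0.138]
ee_rot: [3.14, -0.001, -1.696]
force: [0.7, -0.2, -3.4]
width: 0.0138
gripper_force: 60.0
[0.59211291 0.19969662 0.13799957] [ 0.65385971 -0.20686957 -3.35629763] [ 0.03595526 -0.05171349  0.00966679]
```

```bash
python3 -m jog '[[[0,0,1,0,0,0,10],[0,0,2,0,0,0,10],[0,0,3,0,0,0,10],[0,0,4,0,0,0,10],[0,0,4,0,0,0,10]]]' 60; python3 -c "
from h import *
s=arm.get_state();print(s['eef_pos'],s['force'],s['moment'])"
```

```text
t: 17.1
eef_pos: [0.5922, 0.1997, 0.1342]
ee_rot: [3.14, -0.0, -1.696]
force: [-0.6, 0.3, -2.8]
width: 0.0137
gripper_force: 60.0
[0.59218638 0.19972546 0.13420885] [-0.5684642   0.2825148  -2.79627723] [0.07823467 0.03209121 0.00621384]
```

```bash
python3 -m jog '[[[0,0,1,0,0,0,10],[0,0,2,0,0,0,10],[0,0,2,0,0,0,10]]]' 60; python3 -c "
from h import *
s=arm.get_state();print(s['eef_pos'],s['force'],s['moment'])"
```

```text
t: 17.48
eef_pos: [0.5922, 0.1997, 0.1322]
ee_rot: [3.14, -0.0, -1.696]
force: [-0.4, 0.0, -2.9]
width: 0.0135
gripper_force: 60.0
[0.59216223 0.19970371 0.13217916] [-0.43739788  0.02003843 -2.92472218] [ 0.07391634 -0.06288966 -0.04636536]
```

```bash
python3 -m jog '[[[0,0,0.5,0,0,0,10],[0,0,1,0,0,0,10],[0,0,1,0,0,0,10]]]' 60; python3 -c "
from h import *
s=arm.get_state();print(s['eef_pos'],s['force'],s['moment'])"
```

```text
t: 17.85
eef_pos: [0.5924, 0.1997, 0.1315]
ee_rot: [3.141, -0.0, -1.696]
force: [0.3, -0.8, -1.2]
width: 0.0138
gripper_force: 60.0
[0.59239673 0.19973655 0.13154121] [ 0.26502166 -0.79294217 -1.17412663] [-0.05156559 -0.03341433 -0.03299947]
```

```bash
python3 -m jog '[[[0,0,0.5,0,0,0,10],[0,0,0.5,0,0,0,10]]]' 60; python3 -c "
from h import *
s=arm.get_state();print(s['eef_pos'],s['force'],s['moment'])"
```

```text
t: 18.1
eef_pos: [0.5926, 0.1997, 0.1315]
ee_rot: [3.141, -0.0, -1.696]
force: [-0.5, -0.5, 3.6]
width: 0.0135
gripper_force: 60.0
[0.59260365 0.19970346 0.13145535] [-0.48429991 -0.52782877  3.63802413] [-0.45595578  0.13988645  0.05237004]
```

Seated (about 6.5 N on the floor, height as expected). Release and rise.

```bash
python3 -m jog '[[[0,0,0.5,0,0,0,18],[0,0,0.5,0,0,0,26],[0,0,0.5,0,0,0,36],[0,0,0.5,0,0,0,44],[0,0,0,0,0,0,44],[0,0,-5,0,0,0,44],[0,0,-15,0,0,0,44],[0,0,-35,0,0,0,44],[0,0,-60,0,0,0,44],[0,0,-100,0,0,0,44],[0,0,-140,0,0,0,44],[0,0,-180,0,0,0,44],[0,0,-200,0,0,0,44],[0,0,-200,0,0,0,44]]]' 20
python3 - <<'E'
from h import *
P=camera_params("wrist"); tp=arm.get_state()["eef_pos"]; p,d=grab_frame("wrist"); X=cloud(d,P)
N=np.array([.5925,.2]); nx=np.array([np.cos(np.radians(-7.15)),np.sin(np.radians(-7.15))]); ny=np.array([-nx[1],nx[0]])
hsv=cv2.cvtColor(p,cv2.COLOR_BGR2HSV)
b=(hsv[...,0]>100)&(hsv[...,0]<125)&(hsv[...,1]>140)&(np.linalg.norm(X[...,:2]-N,axis=-1)<.07)&(abs(X[...,2]-.155)<.015)
B=X[b]; print(len(B),cv2.minAreaRect((B[:,:2]*1000).astype(np.float32)),np.percentile(B[:,2],[10,50,90]))
u,v=proj([.5925,.2,.06],P)[0].astype(int); c=p[max(0,v-75):v+75,u-75:u+75]; 
q,_=grab_frame("scene"); u2,v2=proj([.592,.2,.06],camera_params("scene"))[0].astype(int)
cv2.imwrite("pics/fin.png",np.hstack([cv2.resize(c,(400,400)),cv2.resize(q[v2-40:v2+40,u2-40:u2+40],(400,400),interpolation=cv2.INTER_CUBIC)]))
E
```

```text
t: 19.85
eef_pos: [0.5931, 0.2, 0.3336]
ee_rot: [-3.139, 0.002, -1.696]
force: [-0.1, -0.1, -1.4]
width: 0.0442
gripper_force: 0.0
330 ((590.263671875, 181.64698791503906), (57.085548400878906, 9.575403213500977), 83.20097351074219) [0.1554717  0.15643497 0.15734481]
```

View pics/fin.png

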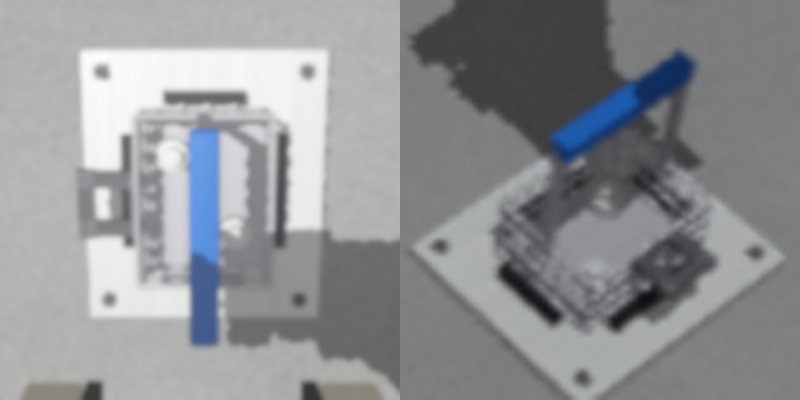

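The basket sits between the rails with both spacers inside. The bar top is at 0.156 m (0.157 expected), and the gripper is clear. Hand in.

```bash
python3 -c "
from station import arm
print(arm.job_done())"
```

```text
the job is handed in; nothing more can be done
None
```

I lifted the basket off the hook and set it inside the nest's four rails with both spacers still in it, let go, and handed the job in at about 20 s; no verdict came back, but the last pictures show it seated.

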